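# Lock a denture flask in its clamp with the spring clip

## Task

Lock the brass denture flask in its clamp: first swing the raised hold-down bar fully down, so that its forked end lies round the steel post. Then push the spring clip along its guide by its upturned tab until its legs snap past the post and the post sits in the eye of the clip. Do not disturb the blue cast, the white bottle or the cream pot standing near.

Things in the scene. Friction and masses are not known exactly. Their poses are not given: they have to be found in the camera images.
- clamp: The flask clamp, fixed to the table: grey base 10 mm thick carrying the brass flask (top 50 mm above the table). Origin at table height on the post's axis; x = the direction in which the clip is pushed, y = from the post along the shut bar to its hinge, z up. It stands turned up to 26 degrees.
- post (a point): Point on the axis of the upright steel post, 64.5 mm above the table (half thickness of the clip). Shank diameter 12 mm; round head diameter 15 mm, its top 76 mm above the table. Axes as the clamp.
- bar_arm (a joint): Angle of the hinged steel hold-down bar: 0 = shut, level, its fork round the post, where it stops. It starts raised 0.5 to 0.95 rad, fork in the air, and stays where it is left (friction about 0.3 Nm): a press of some 3 to 8 N moves it down.
- bar_press (a point): Middle of the bar's upper face, 115 mm from the hinge axis (when shut, 35 mm from the post and 61 mm above the table). The bar is 30 mm wide, 9 mm thick, ends 167 mm from the hinge and swings in the clamp's y-z plane. This point's y runs along the bar to the hinge, z out of its upper face.
- clip_eye (a point): Centre of the eye of the flat steel spring clip (32 x 76 mm, 5 mm thick, in the guide with 1.5 mm play each side), half-way up. x points from the tab to the open leg ends and the post. Starts 46 to 66 mm short of the post. The legs form a throat 7.5 mm ahead of the eye; passing it takes 5 to 12 N; then the post strikes the back of the eye and stops the clip.
- clip_tab (a point): Back face of the clip's upturned tab, 18 mm above the guide deck, 47.5 mm behind the eye's centre. The tab is 20 mm wide and 4 mm thick, rises 27.5 mm above the deck; its rolled top edge stands out 1.5 mm farther back. Push it here from behind, towards x.
- cast_2: Pale blue dental cast, about 53 x 58 x 26 mm, loose on the table to the right of the clamp; origin at its underside. A bystander.
- bottle_white: White plastic bottle, 41 mm across, 121 mm tall, loose on the table to the left of the clamp; origin at its underside. A bystander.
- pot_cream: Small clear pot with cream contents, 39 mm across, 18 mm tall, loose on the table to the left; origin at its underside. A bystander.
- guide (a point): Middle of the clip guide's deck, 62 mm above the table, 70 mm before the post (clamp x = -70 mm). Axes as the clamp. The guide runs from clamp x = -126 to -14 mm and is 46 mm wide; its side lips reach 71.7 mm above the table and leave a 26 mm wide gap between them, in which the clip's tab stands.
- bar_hinge (a point): Hinge axis of the bar, level with its upper face: 150 mm from the post along the clamp's y, 61 mm above the table. The axis lies along the clamp's x.
Mind the look-alikes: they are no part of the job. Leave any green or purple look-alike of the part that bears clip_eye alone.

How it is judged:
By the outcome, as a careful person would: the job done as asked, in the order asked, and still so for the second after the job is handed in, with the robot touching nothing.
It also fails if it takes over 42 s, if anything falls off the work surface, if the arm or the gripper's body presses on something with over 40 N, if the wrist force passes 120 N, or if a joint passes its speed limit or range.

## Robot

A 6-joint arm with a two-finger parallel gripper is mounted at the origin on a cart in front of the work surface, level with it; the furniture and walls round the work are solid. World frame = base frame: x ahead of the robot, y to its left, z up, the work surface at z = 0. Lengths are in mm, angles in rad, forces in N, time in s.
With the tool pointing down it reaches from about 225 to 875 mm from the base axis. Payload 3.4 kg.
Tool frame: the origin (TCP) lies midway between the tips of the shut fingers; the grasp point (between the pads) lies 19 mm behind it (ctrl.grasp_offset is the distance from the TCP to the grasp point, in mm); z points along the fingers, y is the direction in which the jaws open and shut (so a half turn about z gives the same grasp; the last joint's range is limited). The gripper opens to 85 mm and grips with 20 to 120 N. Pads are 22 mm wide; open, the fingers measure 114 mm over their backs; the gripper's body (76 mm by 85 mm) begins 54 mm behind the grasp point. The pads swing forward as they close: fully open they stand 13 mm farther back than shut.
Start: joints at [-1.305, 0.276, 1.505, -0, 1.361, -0.121], TCP at [216.907, -532.554, 231.328] pointing down, gripper open.
Joint ranges: [-2.89, 2.89], [-0.75, 2.08], [0.22, 2.7], [-1.18, 4.32], [0.11, 2.71], [-2.7, 2.7]. Speed limits (rad/s): [2.57, 2.57, 3.14, 3.14, 3.14, 3.14].

## Interface

Orientations are given as a unit quaternion [x, y, z, w].
In Python, from station import ctrl gives the robot as it stands. The module is installed in compiled form; this text tells all that it offers.
- The arm moves only by the tool apply_moves, never from a script. Its argument "deltas" is a list of rows, each an object of numbers: "x", "y", "z": the shift along the world's x, y, z in cm; "turn": the turn about the world's z in degrees; "claw": the closure, from -1 (fully open) to 1 (shut), so that 0 is half open. A call has 1 to 12 rows; each row shifts and turns the commanded pose from where the row before left it; what a row does not reach is not made up. A row lasts 1/10 s, in which the tool goes at most 50 mm and 8.59 degrees, less where a joint would pass 70% of its speed; a pose out of reach is approached as far as the arm can. A call with a gripper value outside its range is refused whole. The fingers move at their own pace and stop on an object; "newtons" is the grip in N (left out, the last holds). Time passes only in rows, so rows that do not move let the fingers close. It gives the time, the measured TCP pose, the force and the opening at its end, in the units of the state.
- ctrl.get_state(): the state, without advancing time (a new reading comes with each control period).
- ctrl.capture(name): name is "scene" or "top"; returns the picture (384x512x3 uint8, red, green, blue); there is no depth.
- ctrl.camera_params(name): a dict with "fx", "fy", "cx", "cy" (pixels), "world_from_camera" (4x4, takes a point from camera to world coordinates). Camera axes: x right, y up, looking along -z (the intrinsics and any distortion apply to the point x, -y, -z); pixel columns grow to the right and rows downward; lengths in mm; the calibration is good to about 2 mm. A picture is of the moment at which its call begins. camera_params takes no time and is no camera call.
- ctrl.finish_job(): hands the job in, once; it reports no verdict.
Trained networks look in the newest picture that a camera, given by its name, has taken for a name from the list of things; names that differ only in an ending like _2 or _b are one class to them, and where a whole thing is asked for, a point or a joint stands for the part that bears it (a point fixed in the world has none). Each returns a list of dicts, best first, with "p" (0 to 1); they miss things now and then, are a little off and sometimes report something else, mostly with a low value. They report only what shows in the picture. A call takes as long as a camera call. They do not tell look-alikes from the thing itself.
- ctrl.spot_in(label, camera): "xy" ([column, row] in pixels, amid what is visible of it).
- ctrl.tip_of(label, camera): "xy" ([column, row] in pixels: a listed point, or the origin of a listed thing).
The state is a dict: "t": time; "joint_pos": joint angles; "dq": joint speeds; "effort": joint torques, N m; "eef_pos": TCP position; "eef_rot": TCP orientation; "wrist_force": force on the tool from outside, world axes, zero at the start; "torque": the same for the moment, N m; "gripper_width": finger opening in mm.
Only numpy, scipy, OpenCV 4.12 (cv2) and the standard library are available. Lean on these libraries where they do the work, as an engineer would, in place of code of your own. Each camera call takes 0.05 s, during which the arm holds its last target.

## Working session

There is one attempt and no reset: what is moved stays moved. The work goes in short steps, Python scripts to look and compute and a tool call to move; the robot and the scene stay as the last step left them, time stands still between calls to the robot, and variables do not carry over. Pictures are saved under pics/ and viewed, and the job is handed in when it is done.

Besides the shell and the picture viewer there is one more tool, called after ">>>" as name(argument=value, ...), one argument or row to a line, values as JSON. apply_moves: Moves the arm, as the interface text tells. Its arguments: {"type":"object","properties":{"deltas":{"type":"array","items":{"type":"object","properties":{"x":{"type":"number"},"y":{"type":"number"},"z":{"type":"number"},"turn":{"type":"number"},"claw":{"type":"number"}}}},"newtons":{"type":"number"}},"required":["deltas"]}

```bash
mkdir -p pics; cat > h.py <<'E'
import numpy as np, cv2, json
from station import ctrl
def snap(n,f):
    im=ctrl.capture(n); cv2.imwrite('pics/'+f,cv2.cvtColor(im,cv2.COLOR_RGB2BGR)); return im
def ray(n,uv):
    p=ctrl.camera_params(n);T=np.array(p['world_from_camera'])
    d=np.array([(uv[0]-p['cx'])/p['fx'],-(uv[1]-p['cy'])/p['fy'],-1.])
    return T[:3,3],T[:3,:3]@d
def onz(n,uv,z):
    o,d=ray(n,uv);return o+d*(z-o[2])/d[2]
def proj(n,P):
    p=ctrl.camera_params(n);T=np.array(p['world_from_camera'])
    c=T[:3,:3].T@(np.array(P)-T[:3,3])
    return [p['cx']+p['fx']*c[0]/-c[2],p['cy']-p['fy']*c[1]/-c[2]]
E
python3 - <<'E'
from h import *
for n in('scene','top'):
    snap(n,n+'1.png')
    p=ctrl.camera_params(n);print({k:(np.round(v,3).tolist()) for k,v in p.items()})
    for l in ['clamp','post','bar_press','clip_eye','clip_tab','guide','bar_hinge']:
        print(n,l,[(np.round(d['xy'],1).tolist(),round(d['p'],2)) for d in ctrl.tip_of(l,n)[:3]])
print(ctrl.get_state())
E
```

```text
{'fx': 439.449, 'fy': 439.449, 'cx': 258.759, 'cy': 186.452, 'world_from_camera': [[-0.878, 0.217, -0.428, 12.556], [-0.479, -0.445, 0.757, 918.949], [-0.026, 0.869, 0.494, 649.798], [0.0, 0.0, 0.0, 1.0]]}
scene clamp [([239.0, 201.9], 0.6)]
scene post [([239.6, 185.0], 0.89)]
scene bar_press [([224.0, 167.9], 0.59)]
scene clip_eye [([258.4, 253.7], 0.6), ([289.4, 192.4], 0.58), ([252.1, 180.4], 0.54)]
scene clip_tab [([259.9, 236.9], 0.69), ([299.3, 180.9], 0.56), ([266.7, 182.1], 0.51)]
scene guide [([253.9, 192.6], 0.97)]
scene bar_hinge [([187.8, 198.4], 0.85)]
{'fx': 380.906, 'fy': 380.906, 'cx': 252.458, 'cy': 184.394, 'world_from_camera': [[0.027, 0.99, -0.138, 368.369], [-0.999, 0.03, 0.019, 63.329], [0.023, 0.137, 0.99, 1221.133], [0.0, 0.0, 0.0, 1.0]]}
top clamp [([251.7, 175.4], 0.74)]
top post [([255.0, 171.0], 0.61)]
top bar_press [([240.1, 160.3], 0.69)]
top clip_eye [([245.8, 185.2], 0.65), ([200.5, 216.7], 0.46), ([295.6, 166.6], 0.41)]
top clip_tab [([211.8, 209.8], 0.55), ([241.7, 197.5], 0.54), ([298.3, 176.3], 0.43)]
top guide [([246.4, 188.1], 0.72), ([241.9, 197.9], 0.66), ([210.6, 146.9], 0.37)]
top bar_hinge [([210.5, 149.1], 0.57), ([245.1, 192.8], 0.57)]
{'t': 0.8, 'joint_pos': array([-1.30500898e+00,  2.75864677e-01,  1.50487614e+00, -1.03823653e-05,
        1.36067984e+00, -1.20990038e-01]), 'dq': array([ 4.89857109e-04,  3.76849575e-05, -9.50340480e-04, -1.38493662e-03,
        3.95616626e-04, -1.59000757e-04]), 'effort': array([ 1.26348200e-04, -4.16591585e+01, -2.46088618e+01, -2.10756775e-04,
        1.16407347e-05,  5.77175769e-06]), 'eef_pos': array([ 216.90303075, -532.57281215,  231.35770542]), 'eef_rot': array([9.81358401e-01, 1.92186578e-01, 1.15710435e-06, 8.61428164e-05]), 'wrist_force': array([-1.42222896, -0.79087916, -0.05310724]), 'torque': array([-0.01908386,  0.02548008, -0.0457535 ]), 'gripper_width': 85.01594705003102}
```

```bash
python3 - <<'E'
import cv2
a=cv2.imread('pics/scene1.png');cv2.imwrite('pics/s1c.png',cv2.resize(a[110:290,140:360],None,fx=3.4,fy=3.3,interpolation=2))
a=cv2.imread('pics/top1.png');cv2.imwrite('pics/t1c.png',cv2.resize(a[100:260,160:340],None,fx=4,fy=3.7,interpolation=2))
from h import *
print('post',onz('scene',(239.6,185),64.5),onz('top',(255,171),64.5))
print('hinge',onz('scene',(187.8,198.4),61),onz('top',(210.5,149.1),61))
print('guide',onz('scene',(253.9,192.6),62),onz('top',(246.4,188.1),62),onz('top',(241.9,197.9),62))
E
```

```text
post [569.73216981  37.99541651  64.5       ] [570.93794322  34.88200627  64.5       ]
hinge [658.45620502 153.48231945  61.        ] [636.22940421 174.89856073  61.        ]
guide [517.02632359  52.8072223   62.        ] [517.35278292  59.79042986  62.        ] [486.7568481   72.64128422  62.        ]
```

View pics/scene1.png

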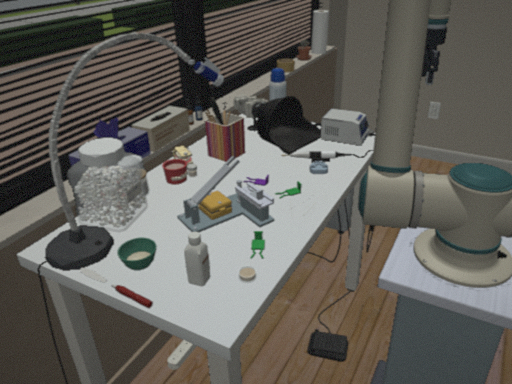

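View pics/s1c.png

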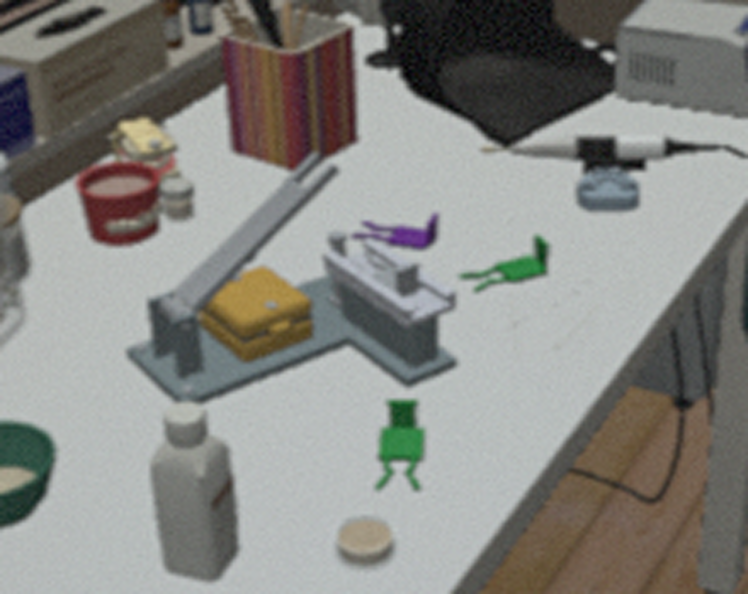

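View pics/t1c.png

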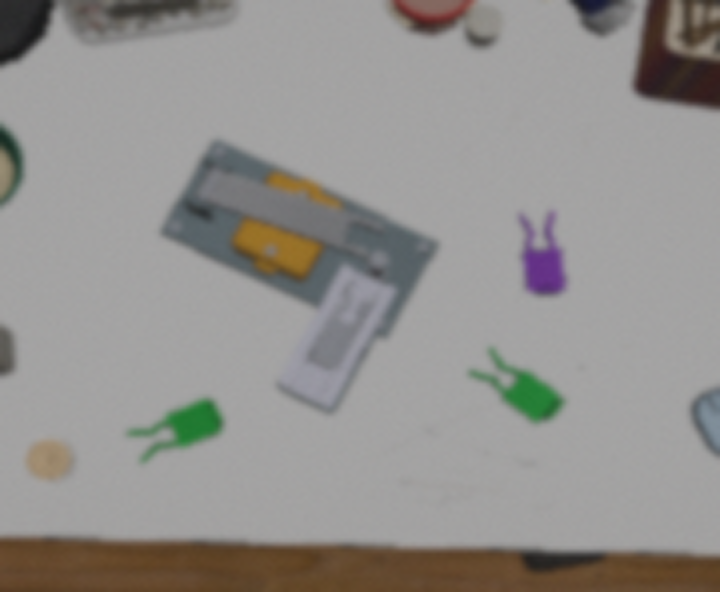

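The scene view shows the clamp around (230,205): the bar is raised, its fork near (237,162), and the clip's tab is near (258,192). In the top view the post is at (254.5,171) and the guide's rear is near (236,208). The green and purple clips are the look-alikes. Next I'll fit the clamp pose from these features.

```bash
python3 - <<'E'
import cv2
a=cv2.imread('pics/scene1.png');cv2.imwrite('pics/s1d.png',cv2.resize(a[150:230,170:280],None,fx=7,fy=7,interpolation=2))
a=cv2.imread('pics/top1.png');cv2.imwrite('pics/t1d.png',cv2.resize(a[135:215,195:275],None,fx=7,fy=7,interpolation=2))
E
```

```text
(no output)
```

View pics/s1d.png

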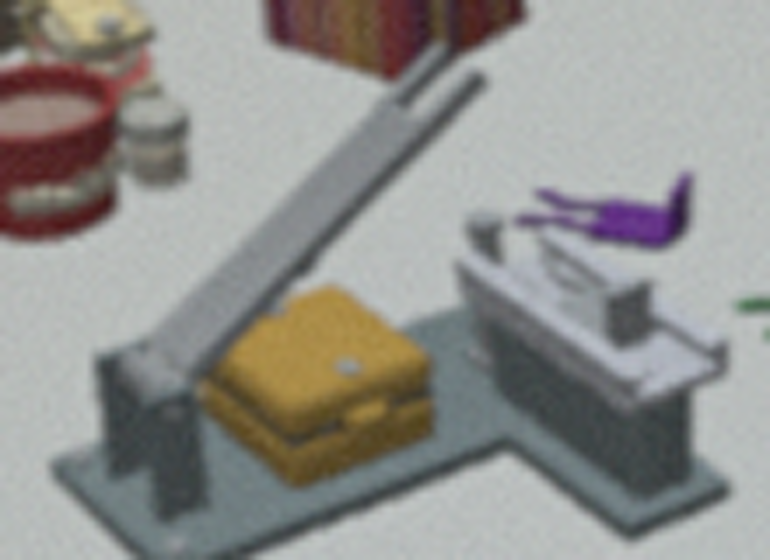

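View pics/t1d.png

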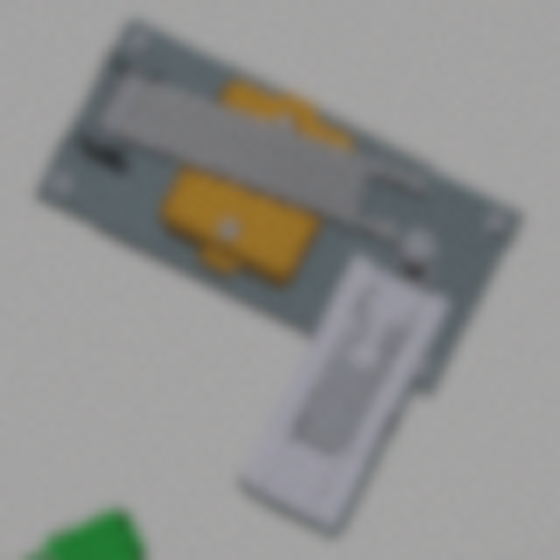

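```bash
cat > fit.py <<'E'
from h import *
from scipy.optimize import least_squares
S=lambda u,v:(170+u/7,150+v/7)
T=lambda u,v:(195+u/7,135+v/7)
obs=[('scene',S(486,220),'c',(0,0,76)),('scene',S(726,347),'c',(-126,-23,71.7)),('scene',S(638,388),'c',(-126,23,71.7)),
('scene',S(462,265),'c',(-14,23,71.7)),('scene',S(483,75),'b',(-15,167)),('scene',S(432,45),'b',(15,167)),('scene',S(630,288),'t',(89.5,)),
('top',T(420,244),'c',(0,0,76)),('top',T(241,487),'c',(-126,23,71.7)),('top',T(335,535),'c',(-126,-23,71.7)),('top',T(360,255),'c',(-14,23,71.7)),('top',T(447,297),'c',(-14,-23,71.7)),
('top',T(429,182),'b',(15,167)),('top',T(105,90),'b',(15,0)),('top',T(98,135),'b',(-15,0))]
def res(q,full=False):
    px,py,yaw,a,tab=q[:5];c,s=np.cos(yaw),np.sin(yaw);r=[]
    for n,uv,k,d in obs:
        if k=='c':P=d
        elif k=='b':P=(d[0],150-d[1]*np.cos(a),61+d[1]*np.sin(a))
        else:P=(tab+2,0,d[0])
        w=(px+c*P[0]-s*P[1],py+s*P[0]+c*P[1],P[2]);r.append(np.subtract(proj(n,w),uv))
    return np.ravel(r)
f=least_squares(res,[570,36,-.44,.8,-100],loss='soft_l1')
print(np.round(f.x,3));print(np.round(f.fun.reshape(-1,2),1).tolist())
px,py,yaw,a,tab=f.x;c,s=np.cos(yaw),np.sin(yaw)
W=lambda x,y:np.round([px+c*x-s*y,py+s*x+c*y],1)
for al in np.linspace(a,0,8): print(round(al,2),W(0,150-115*np.cos(al)),61+115*np.sin(al))
print('tabback',W(tab,0))
E
python3 fit.py
```

```text
[ 5.70517e+02  3.78150e+01 -4.22000e-01  5.35000e-01 -9.70040e+01]
[[-0.2, -0.2], [1.5, -1.2], [-0.4, -1.0], [-0.8, -0.6], [0.2, -0.2], [1.0, 0.2], [0.4, -0.7], [-0.9, 0.6], [-0.3, -0.2], [0.0, -0.4], [-1.1, 0.1], [0.0, 0.6], [-1.2, -0.3], [2.7, -1.6], [-0.7, 0.4]]
0.53 [591.4  84.4] 119.59687635473594
0.46 [589.7  80.6] 111.87564269760747
0.38 [588.2  77.3] 103.85776315815812
0.31 [587.   74.6] 95.58998841754308
0.23 [586.1  72.5] 87.12052624676465
0.15 [585.4  71. ] 78.49876041662584
0.08 [585.   70.1] 69.7749627506601
0.0 [584.8  69.7] 61.0
tabback [482.   77.5]
```

The fit gives the post at (570.5, 37.8), yaw -24.2°, bar at 0.53 rad and the tab's back at clamp x = -97. I'll approach above the bar with the gripper shut.

>>> apply_moves(
  deltas=[
    {"x":2.3,"y":3.8,"turn":-3.9,"claw":1},
    {"x":2.3,"y":3.8,"turn":-3.9,"claw":1},
    {"x":2.3,"y":3.8,"turn":-3.9,"claw":1},
    {"x":2.3,"y":3.8,"turn":-3.9,"claw":1},
    {"x":2.3,"y":3.8,"turn":-3.9,"claw":1},
    {"x":2.3,"y":3.8,"turn":-3.9,"claw":1},
    {"x":2.3,"y":3.8,"turn":-3.9,"claw":1},
    {"x":2.3,"y":3.8,"turn":-3.9,"claw":1},
    {"x":2.3,"y":3.8,"turn":-3.9,"claw":1},
    {"x":2.3,"y":3.8,"turn":-3.9,"claw":1},
    {"x":2.3,"y":3.8,"turn":-3.9,"claw":1},
    {"x":2.3,"y":3.8,"turn":-3.9,"claw":1},
  ],
  newtons=40,
)

```text
schema error: expected keys x, y, z, turn, claw
```

>>> apply_moves(
  deltas=[
    {"x":2.3,"y":3.8,"z":0,"turn":-3.9,"claw":1},
    {"x":2.3,"y":3.8,"z":0,"turn":-3.9,"claw":1},
    {"x":2.3,"y":3.8,"z":0,"turn":-3.9,"claw":1},
    {"x":2.3,"y":3.8,"z":0,"turn":-3.9,"claw":1},
    {"x":2.3,"y":3.8,"z":0,"turn":-3.9,"claw":1},
    {"x":2.3,"y":3.8,"z":0,"turn":-3.9,"claw":1},
    {"x":2.3,"y":3.8,"z":0,"turn":-3.9,"claw":1},
    {"x":2.3,"y":3.8,"z":0,"turn":-3.9,"claw":1},
    {"x":2.3,"y":3.8,"z":0,"turn":-3.9,"claw":1},
    {"x":2.3,"y":3.8,"z":0,"turn":-3.9,"claw":1},
    {"x":2.3,"y":3.8,"z":0,"turn":-3.9,"claw":1},
    {"x":2.3,"y":3.8,"z":0,"turn":-3.9,"claw":1},
  ],
  newtons=40,
)

```text
t: 2.0
eef_pos: [493.7, -74.8, 231.6]
eef_rot: [0.977, -0.215, 0.0, 0.0]
wrist_force: [0.8, -0.8, 0.8]
gripper_width: 0.0
```

>>> apply_moves(
  deltas=[
    {"x":2.4,"y":4.0,"z":0,"turn":0,"claw":1},
    {"x":2.4,"y":4.0,"z":0,"turn":0,"claw":1},
    {"x":2.4,"y":4.0,"z":-1.0,"turn":0,"claw":1},
    {"x":2.4,"y":4.0,"z":-1.0,"turn":0,"claw":1},
    {"x":0,"y":0,"z":-4,"turn":0,"claw":1},
    {"x":0,"y":0,"z":-2.5,"turn":0,"claw":1},
    {"x":0,"y":0,"z":0,"turn":0,"claw":1},
  ],
)

```text
t: 2.7
eef_pos: [586.0, 83.9, 142.3]
eef_rot: [0.977, -0.213, -0.004, 0.001]
wrist_force: [-0.2, 0.4, 0.2]
gripper_width: -0.1
```

```bash
python3 - <<'E'
from h import *
a=snap('scene','s2.png')
cv2.imwrite('pics/s2c.png',cv2.resize(cv2.cvtColor(a,4)[80:240,150:310],None,fx=3.7,fy=3.7,interpolation=2))
print(ctrl.get_state()['eef_pos'],ctrl.get_state()['wrist_force'])
E
```

```text
[587.72874883  83.61482957 144.77725525] [0.47807653 0.91281543 0.3625362 ]
```

View pics/s2c.png

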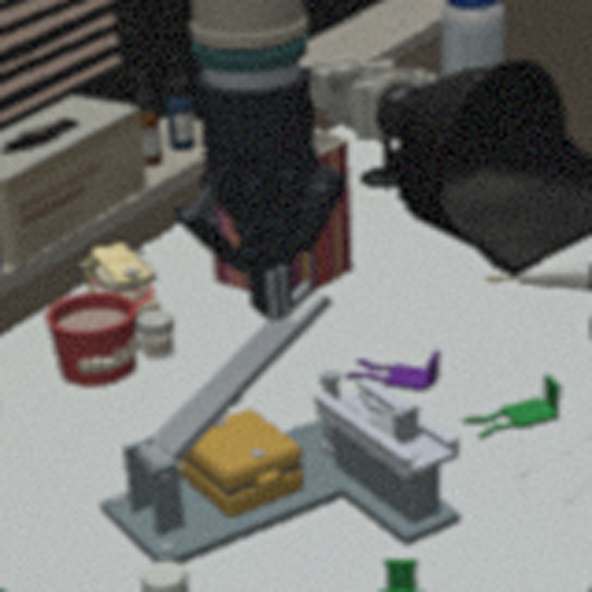

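```bash
python3 - <<'E'
from h import *
p=ctrl.get_state()['eef_pos'];q=proj('scene',p);print(q,(q[0]-150)*3.7,(q[1]-80)*3.7)
a=snap('top','t2.png')
cv2.imwrite('pics/t2c.png',cv2.resize(cv2.cvtColor(a,4)[120:220,190:290],None,fx=5,fy=5,interpolation=2))
E
```

```text
[np.float64(223.00100726572342), np.float64(164.1104079362557)] 270.10372688317665 311.20850936414615
```

View pics/t2c.png

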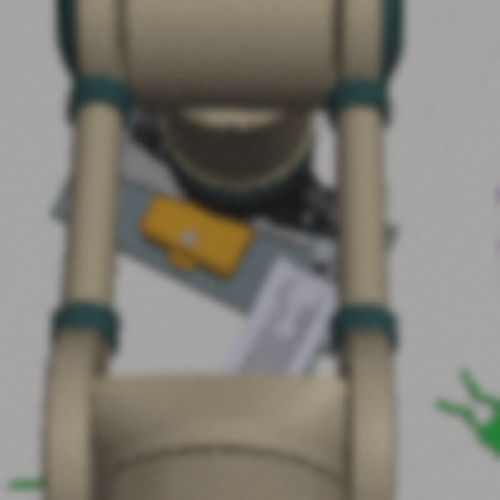

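The TCP projects onto the fingertip in the picture, so the calibration holds. The tip is above the bar at about (223,164) in the scene view. Now the press, following the bar's arc.

>>> apply_moves(
  deltas=[
    {"x":0,"y":0,"z":-0.9,"turn":0,"claw":1},
    {"x":0,"y":0,"z":-0.9,"turn":0,"claw":1},
    {"x":0,"y":0,"z":-0.5,"turn":0,"claw":1},
    {"x":-0.1,"y":-0.3,"z":-0.7,"turn":0,"claw":1},
  ],
)

```text
t: 3.2
eef_pos: [588.3, 80.5, 116.7]
eef_rot: [0.977, -0.213, 0.001, -0.0]
wrist_force: [-0.4, 0.1, 2.2]
gripper_width: 0.4
```

>>> apply_moves(
  deltas=[
    {"x":-0.1,"y":-0.3,"z":-0.8,"turn":0,"claw":1},
    {"x":-0.1,"y":-0.3,"z":-0.8,"turn":0,"claw":1},
    {"x":-0.1,"y":-0.2,"z":-0.8,"turn":0,"claw":1},
    {"x":0,"y":-0.2,"z":-0.8,"turn":0,"claw":1},
  ],
)

```text
t: 3.6
eef_pos: [584.4, 70.2, 83.5]
eef_rot: [0.977, -0.213, -0.0, 0.0]
wrist_force: [-1.8, -0.7, 1.5]
gripper_width: -0.1
```

>>> apply_moves(
  deltas=[
    {"x":0,"y":0,"z":-0.7,"turn":0,"claw":1},
    {"x":0,"y":0,"z":-0.7,"turn":0,"claw":1},
    {"x":0,"y":0,"z":-0.5,"turn":0,"claw":1},
    {"x":0,"y":0,"z":-0.2,"turn":0,"claw":1},
  ],
)

```text
t: 4.0
eef_pos: [585.0, 70.3, 62.7]
eef_rot: [0.977, -0.213, -0.0, 0.0]
wrist_force: [-0.1, -1.4, 1.7]
gripper_width: 0.1
```

```bash
python3 - <<'E'
from h import *
a=snap('scene','s3.png')
cv2.imwrite('pics/s3c.png',cv2.resize(cv2.cvtColor(a,4)[120:240,160:300],None,fx=5,fy=5,interpolation=2))
print(ctrl.get_state()['eef_pos'],ctrl.get_state()['wrist_force'])
E
```

```text
[584.95197757  70.45838602  62.67116425] [ 0.42190756 -0.36870714  0.54351736]
```

View pics/s3c.png

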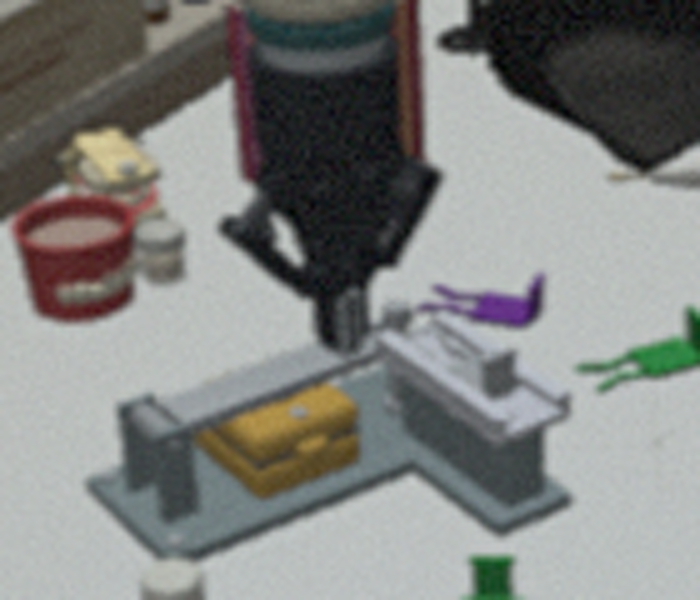

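The bar is nearly level at (160–390, 330–430) in the crop, fork at the post. The contact force is low, so I'll press on to the stop.

>>> apply_moves(
  deltas=[
    {"x":0,"y":0,"z":-0.2,"turn":0,"claw":1},
    {"x":0,"y":0,"z":-0.2,"turn":0,"claw":1},
    {"x":0,"y":0,"z":0,"turn":0,"claw":1},
  ],
)

```text
t: 4.35
eef_pos: [585.1, 70.6, 60.9]
eef_rot: [0.977, -0.213, 0.001, -0.0]
wrist_force: [-2.5, -0.6, 9.1]
gripper_width: -0.1
```

>>> apply_moves(
  deltas=[
    {"x":0,"y":0,"z":-0.1,"turn":0,"claw":1},
    {"x":0,"y":0,"z":0,"turn":0,"claw":1},
  ],
)

```text
t: 4.55
eef_pos: [585.2, 70.6, 60.8]
eef_rot: [0.977, -0.213, 0.001, -0.0]
wrist_force: [-4.1, -0.4, 13.7]
gripper_width: -0.2
```

The bar has stopped at 60.8 mm and the force is rising to 14 N, so it is shut. Next I lift and go behind the tab.

>>> apply_moves(
  deltas=[
    {"x":0,"y":0,"z":3.0,"turn":0,"claw":1},
    {"x":0,"y":0,"z":3.2,"turn":0,"claw":1},
    {"x":-4.4,"y":0.7,"z":0,"turn":0,"claw":1},
    {"x":-4.4,"y":0.7,"z":0,"turn":0,"claw":1},
    {"x":-4.4,"y":0.6,"z":0,"turn":0,"claw":1},
    {"x":0,"y":0,"z":0,"turn":0,"claw":1},
    {"x":0,"y":0,"z":0,"turn":0,"claw":1},
  ],
)

```text
t: 5.25
eef_pos: [452.6, 90.8, 120.8]
eef_rot: [0.977, -0.213, 0.001, -0.0]
wrist_force: [0.4, 0.3, 0.2]
gripper_width: -0.4
```

```bash
python3 - <<'E'
from h import *
a=snap('scene','s4.png')
cv2.imwrite('pics/s4c.png',cv2.resize(cv2.cvtColor(a,4)[120:240,160:300],None,fx=5,fy=5,interpolation=2))
s=ctrl.get_state();p=s['eef_pos'];print(p,s['wrist_force'])
c,sn=np.cos(-.422),np.sin(-.422);d=p[:2]-[570.5,37.8];print('clamp',c*d[0]+sn*d[1],-sn*d[0]+c*d[1])
E
```

```text
[454.17916197  90.65315967 120.97540234] [ 1.51516443  0.01986385 -0.20822765]
clamp -127.7641007297289 0.5730710531335461
```

View pics/s4c.png

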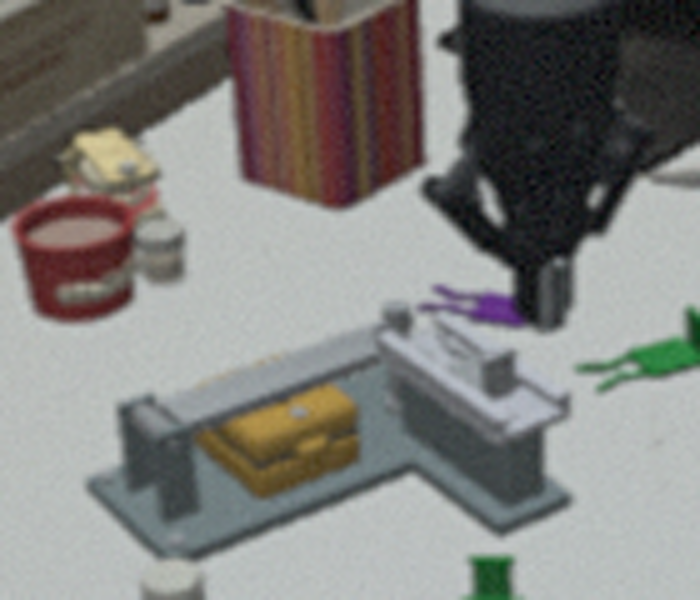

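The bar lies level with its fork at the post, about (390,320) in the crop. The fingers stand behind and above the tab, which is at about (495,370). Now down and push.

>>> apply_moves(
  deltas=[
    {"x":0,"y":0,"z":-2.3,"turn":0,"claw":1},
    {"x":0,"y":0,"z":-2.0,"turn":0,"claw":1},
    {"x":0,"y":0,"z":0,"turn":0,"claw":1},
    {"x":0.91,"y":-0.41,"z":0,"turn":0,"claw":1},
    {"x":0.91,"y":-0.41,"z":0,"turn":0,"claw":1},
  ],
)

```text
t: 5.8
eef_pos: [473.7, 81.9, 78.2]
eef_rot: [0.977, -0.213, 0.001, -0.0]
wrist_force: [0.4, 0.2, 1.0]
gripper_width: 0.1
```

```bash
python3 - <<'E'
from h import *
a=snap('scene','s5.png')
cv2.imwrite('pics/s5c.png',cv2.resize(cv2.cvtColor(a,4)[150:230,220:300],None,fx=7,fy=7,interpolation=2))
s=ctrl.get_state();p=s['eef_pos'];print(p,s['wrist_force'])
c,sn=np.cos(-.422),np.sin(-.422);d=p[:2]-[570.5,37.8];print('clamp',c*d[0]+sn*d[1],-sn*d[0]+c*d[1])
E
```

```text
[476.01897376  81.28896837  78.54989555] [ 1.98914798 -0.11615847  0.26296633]
clamp -104.00482090808407 0.9756624249670054
```

View pics/s5c.png

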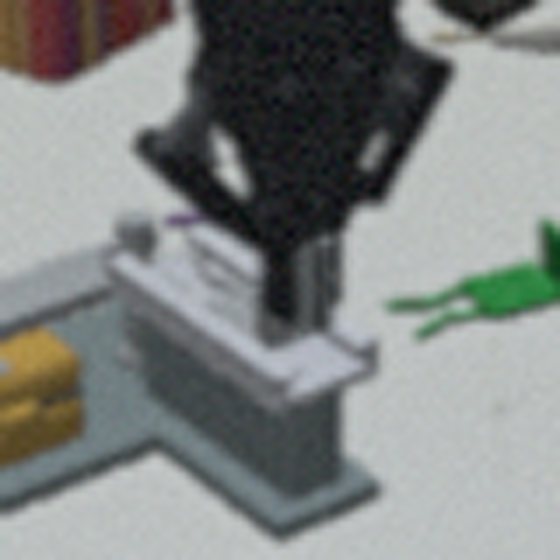

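>>> apply_moves(
  deltas=[
    {"x":0.73,"y":-0.34,"z":0,"turn":0,"claw":1},
    {"x":0.73,"y":-0.34,"z":0,"turn":0,"claw":1},
    {"x":0.73,"y":-0.34,"z":0,"turn":0,"claw":1},
  ],
)

```text
t: 6.15
eef_pos: [493.8, 71.7, 77.6]
eef_rot: [0.977, -0.213, 0.0, -0.0]
wrist_force: [-1.4, -0.4, -0.3]
gripper_width: -0.0
```

```bash
cat > chk.py <<'E'
from h import *
import sys
a=snap('scene',sys.argv[1]+'.png')
cv2.imwrite('pics/%sc.png'%sys.argv[1],cv2.resize(cv2.cvtColor(a,4)[150:230,200:300],None,fx=7,fy=7,interpolation=2))
s=ctrl.get_state();p=s['eef_pos'];print(s['t'],p,s['wrist_force'])
c,sn=np.cos(-.422),np.sin(-.422);d=p[:2]-[570.5,37.8];print('clamp',c*d[0]+sn*d[1],-sn*d[0]+c*d[1])
E
python3 chk.py s6
```

```text
6.2 [495.56096963  71.2286785   77.72102777] [ 1.61740593 -1.05734848 -0.39580012]
clamp -82.05666117343645 -0.1979299605964009
```

View pics/s6c.png

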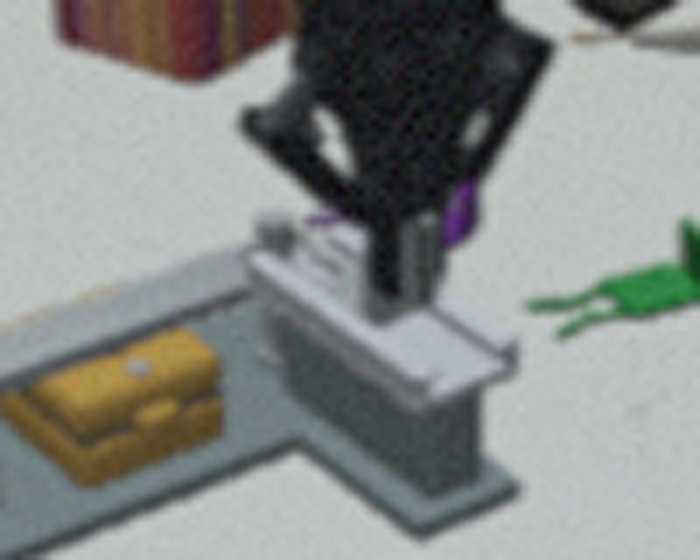

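The clip's legs have moved to near the post, about (330,240) in the crop. Now slower, watching the force.

>>> apply_moves(
  deltas=[
    {"x":0.45,"y":-0.2,"z":0,"turn":0,"claw":1},
    {"x":0.45,"y":-0.2,"z":0,"turn":0,"claw":1},
    {"x":0.3,"y":-0.13,"z":0,"turn":0,"claw":1},
  ],
)

```text
t: 6.5
eef_pos: [505.4, 66.6, 77.3]
eef_rot: [0.977, -0.213, 0.0, 0.0]
wrist_force: [-0.9, 0.7, 0.7]
gripper_width: -0.2
```

```bash
python3 chk.py s7
```

```text
6.55 [505.93519583  66.45620521  77.36592263] [ 0.60528012 -0.17177365 -0.33875765]
clamp -70.6378119425221 -0.3025858881005412
```

>>> apply_moves(
  deltas=[
    {"x":0.3,"y":-0.13,"z":0,"turn":0,"claw":1},
    {"x":0.3,"y":-0.13,"z":0,"turn":0,"claw":1},
  ],
)

```text
t: 6.75
eef_pos: [508.8, 64.7, 77.2]
eef_rot: [0.977, -0.214, -0.002, -0.0]
wrist_force: [-6.3, 3.0, 4.6]
gripper_width: -0.3
```

>>> apply_moves(
  deltas=[
    {"x":0.2,"y":-0.09,"z":0,"turn":0,"claw":1},
    {"x":0.2,"y":-0.09,"z":0,"turn":0,"claw":1},
  ],
)

```text
t: 6.95
eef_pos: [512.1, 63.1, 77.1]
eef_rot: [0.977, -0.214, -0.003, -0.0]
wrist_force: [-6.9, 3.3, 6.5]
gripper_width: 0.0
```

```bash
python3 chk.py s8
```

```text
7.0 [512.66024818  62.92778996  77.11337745] [-4.3623663   1.92722034  3.09286188]
clamp -63.05754889138537 -0.7669728460594065
```

View pics/s8c.png

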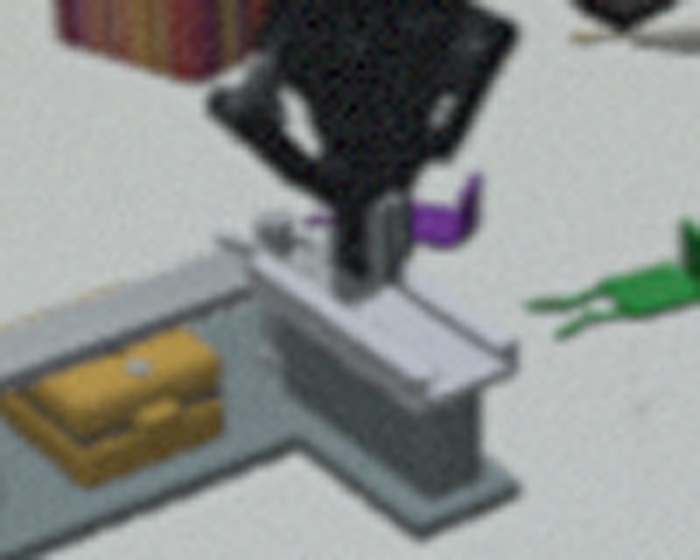

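The legs now straddle the post, with one leg end visible at (230,243), and the force is 7–8 N, which is the throat. I'll continue until the hard stop.

>>> apply_moves(
  deltas=[
    {"x":0.2,"y":-0.09,"z":0,"turn":0,"claw":1},
    {"x":0.2,"y":-0.09,"z":0,"turn":0,"claw":1},
  ],
)

```text
t: 7.2
eef_pos: [518.8, 60.6, 77.3]
eef_rot: [0.977, -0.213, -0.0, 0.0]
wrist_force: [0.1, -0.2, -0.1]
gripper_width: -0.2
```

>>> apply_moves(
  deltas=[
    {"x":0.2,"y":-0.09,"z":0,"turn":0,"claw":1},
    {"x":0,"y":0,"z":0,"turn":0,"claw":1},
  ],
)

```text
t: 7.4
eef_pos: [521.4, 59.5, 77.3]
eef_rot: [0.977, -0.213, 0.0, 0.0]
wrist_force: [-1.0, 0.3, 0.1]
gripper_width: 0.1
```

```bash
python3 chk.py s9
```

```text
7.45 [521.39432496  59.55450209  77.31432665] [-0.70770862  0.37688068  0.28580795]
clamp -53.7080478833476 -0.26697360135629467
```

>>> apply_moves(
  deltas=[
    {"x":0.15,"y":-0.07,"z":0,"turn":0,"claw":1},
    {"x":0.1,"y":-0.05,"z":0,"turn":0,"claw":1},
  ],
)

```text
t: 7.65
eef_pos: [521.4, 59.3, 77.2]
eef_rot: [0.977, -0.214, -0.002, -0.0]
wrist_force: [-6.4, 4.9, 5.9]
gripper_width: 0.2
```

```bash
python3 chk.py s10
```

```text
7.7 [521.37588722  59.28728726  77.18093234] [-5.19546572  3.11223207  4.13500061]
clamp -53.61542071041326 -0.5182979342538054
```

View pics/s10c.png

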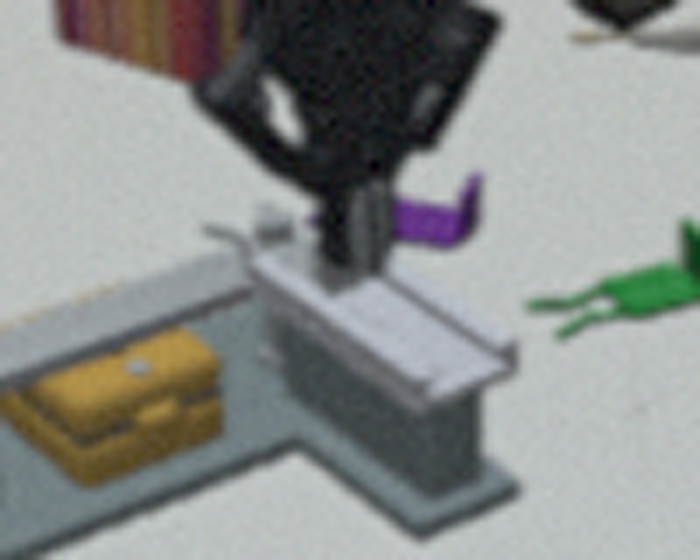

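>>> apply_moves(
  deltas=[
    {"x":0.18,"y":-0.08,"z":0,"turn":0,"claw":1},
    {"x":0,"y":0,"z":0,"turn":0,"claw":1},
  ],
)

```text
t: 7.9
eef_pos: [521.4, 59.2, 77.1]
eef_rot: [0.977, -0.214, -0.004, -0.001]
wrist_force: [-9.2, 5.2, 8.4]
gripper_width: 0.1
```

The TCP doesn't move as the force rises, so this is the hard stop. Back off, rise and inspect.

>>> apply_moves(
  deltas=[
    {"x":-1.5,"y":0.68,"z":0,"turn":0,"claw":1},
    {"x":-2.7,"y":1.2,"z":0,"turn":0,"claw":1},
    {"x":0,"y":0,"z":4,"turn":0,"claw":1},
    {"x":0,"y":0,"z":4.5,"turn":0,"claw":1},
    {"x":-3,"y":-3,"z":2,"turn":0,"claw":1},
    {"x":-3,"y":-4,"z":0,"turn":0,"claw":1},
    {"x":-3,"y":-4,"z":0,"turn":0,"claw":1},
    {"x":-3,"y":-4,"z":0,"turn":0,"claw":1},
    {"x":-2,"y":-4,"z":0,"turn":0,"claw":1},
    {"x":0,"y":-4.5,"z":0,"turn":0,"claw":1},
    {"x":0,"y":-4.5,"z":0,"turn":0,"claw":1},
    {"x":0,"y":0,"z":0,"turn":0,"claw":1},
  ],
)

```text
t: 9.1
eef_pos: [344.6, -210.2, 183.1]
eef_rot: [0.976, -0.216, 0.002, 0.003]
wrist_force: [2.1, 0.3, 0.5]
gripper_width: 0.3
```

```bash
python3 chk.py s11; python3 - <<'E'
from h import *
a=snap('top','t11.png')
cv2.imwrite('pics/t11c.png',cv2.resize(cv2.cvtColor(a,4)[135:215,195:275],None,fx=7,fy=7,interpolation=2))
c,s=np.cos(-.422),np.sin(-.422)
for l,z in(('post',64.5),('clip_eye',64.5),('clip_tab',80),('bar_press',61)):
  for n in('scene','top'):
    for d in ctrl.tip_of(l,n)[:4]:
        w=onz(n,d['xy'],z)[:2]-[570.5,37.8];print(l,n,round(d['p'],2),np.round([c*w[0]+s*w[1],-s*w[0]+c*w[1]],1))
E
```

```text
9.15 [ 343.85525952 -206.84681556  182.63828561] [0.58109657 0.38354457 0.00401686]
clamp -106.55769347790941 -316.0148109107456
post scene 0.85 [ 6.2 -8.3]
post scene 0.57 [-310.6  207.4]
clip_eye scene 0.83 [-260.5  140.1]
clip_eye scene 0.74 [-126.9  -70.5]
clip_eye scene 0.69 [10.5  3. ]
clip_eye scene 0.54 [ -5.1 -53.7]
clip_eye top 0.54 [ 2.6 -6.8]
clip_eye top 0.53 [-196.8   84.9]
clip_eye top 0.5 [  77.9 -113.9]
clip_eye top 0.44 [ -37.  -124.9]
clip_tab scene 0.72 [-115.4 -119.3]
clip_tab scene 0.61 [-51.1 -62.1]
clip_tab scene 0.52 [-235.   101.7]
clip_tab scene 0.5 [-39.4   0.6]
clip_tab top 0.72 [-163.2   48.5]
clip_tab top 0.52 [ -55.7 -176.3]
clip_tab top 0.52 [  22. -125.]
clip_tab top 0.45 [-36.   -0.9]
bar_press scene 0.6 [11.8 23.4]
bar_press top 0.79 [-4. 27.]
bar_press top 0.23 [-253.4  162.2]
bar_press top 0.19 [-2.1 -8.5]
```

View pics/s11c.png

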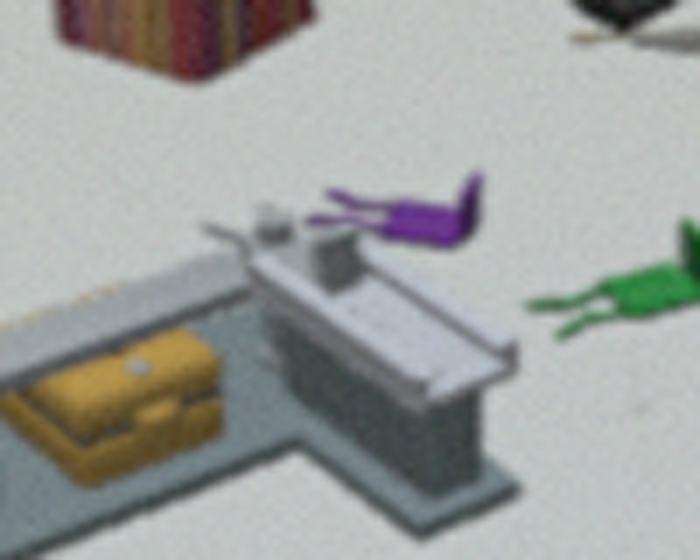

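View pics/t11c.png

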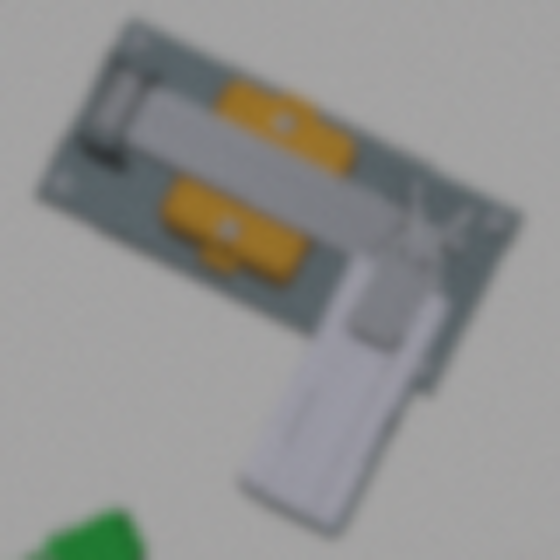

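View pics/s11.png

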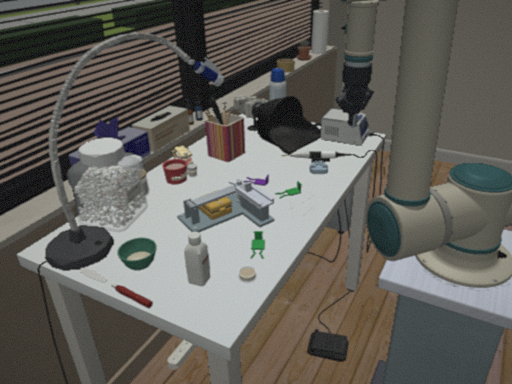

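The top view shows the bar level with its fork round the post at (418,235) in the crop. The clip's leg ends flare out beyond the post at (415,190) and (460,235). The bottle, pot and cast are where they were, so I'm handing the job in.

```bash
python3 - <<'E'
from station import ctrl
print(ctrl.finish_job())
E
```

```text
the job is handed in; nothing more can be done
None
```

The flask is locked in its clamp and the job is handed in, at about 9.5 s of the 42 s allowed. Bar first, then clip.

- **Bar:** I swung it down with the shut fingers until it stopped at 60.8 mm, where the press force rose to about 14 N without further movement. The pictures show it level with its fork round the post.
- **Clip:** I pushed it along the guide by its tab.
  - **Snap:** Resistance rose to 7–8 N at the throat, then dropped to about zero as the legs snapped past.
  - **Stop:** It then met a hard stop that did not move, with about 10.5 N sideways. In the top view both leg ends flare out beyond the post.
- **Surroundings:** The bottle, pot, cast and look-alike clips look unmoved in the last pictures. The arm was clear of everything at hand-in.

**Checks that disagreed:**
- The fingers stopped about 6 mm farther along than I had worked out, probably because I assumed the finger edge stood farther out from the tool's centre.
- The final network readings for the eye, tab and post scattered by about 10 mm. I relied on the force pattern and the pictures instead.

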